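# Stand the sample jars in their spill saucers

### The job

Stand each of the four white screw-cap jars on the bench in the round steel spill saucer of its own size: the smallest jar in the smallest saucer, and so on in order of size up to the largest jar in the largest saucer, each upright and flat on the saucer's floor. Carry the jars upright and set them down without dropping them, and leave the glass beaker and the amber dropper bottle where they stand.

Things in the scene. Friction and masses are not known exactly. Their poses are not given: they have to be found in the camera images.
- jar_small: The smallest of the four round, straight-sided white plastic screw-cap jars: 28 mm in diameter over body and cap alike, 55 mm tall with its cap, which is closed (top 16 mm). Loose, standing upright on the bench. Weighs 28 to 56 g. Origin: centre of its underside; z up along its axis.
- jar_medium: The second smallest of the four round, straight-sided white plastic screw-cap jars: 40 mm in diameter over body and cap alike, 70 mm tall with its cap, which is closed (top 16 mm). Loose, standing upright on the bench. Weighs 60 to 130 g. Origin: centre of its underside; z up along its axis.
- jar_large: The second largest of the four round, straight-sided white plastic screw-cap jars: 52 mm in diameter over body and cap alike, 85 mm tall with its cap, which is closed (top 16 mm). Loose, standing upright on the bench. Weighs 120 to 240 g. Origin: centre of its underside; z up along its axis.
- jar_largest: The largest of the four round, straight-sided white plastic screw-cap jars: 64 mm in diameter over body and cap alike, 100 mm tall with its cap, which is closed (top 16 mm). Loose, standing upright on the bench. Weighs 210 to 420 g. Origin: centre of its underside; z up along its axis.
- saucer_small: The smallest of the four round, open stainless steel spill saucers: 50 mm inside diameter, 56 mm outside, upright rim 12 mm high and 3 mm thick, floor 3 mm thick. It does not move (fixed to the bench). Belongs to the smallest jar. Origin: centre of its underside, on the bench.
- saucer_medium: The second smallest of the four round, open stainless steel spill saucers: 64 mm inside diameter, 70 mm outside, upright rim 12 mm high and 3 mm thick, floor 3 mm thick. It does not move (fixed to the bench). Belongs to the second smallest jar. Origin: centre of its underside, on the bench.
- saucer_large: The second largest of the four round, open stainless steel spill saucers: 78 mm inside diameter, 84 mm outside, upright rim 12 mm high and 3 mm thick, floor 3 mm thick. It does not move (fixed to the bench). Belongs to the second largest jar. Origin: centre of its underside, on the bench.
- saucer_largest: The largest of the four round, open stainless steel spill saucers: 92 mm inside diameter, 98 mm outside, upright rim 12 mm high and 3 mm thick, floor 3 mm thick. It does not move (fixed to the bench). Belongs to the largest jar. Origin: centre of its underside, on the bench.
- beaker: An empty open glass beaker, 60 mm in diameter at the rim, 80 mm tall, loose; a bystander to leave where it is. Origin: centre of its underside.
- dropper_bottle: A small amber glass dropper bottle with black cap and rubber bulb, 34 mm in diameter, 98 mm tall, loose; a bystander to leave where it is. Origin: centre of its underside.

How it is judged:
By the outcome, as a careful person would: the job done as asked, in the order asked, and still so for the second after the job is handed in, with the robot touching nothing.
It also fails if it takes over 109 s, if anything falls off the work surface, if the arm or the gripper's body presses on something with over 40 N, if the wrist force passes 120 N, or if a joint passes its speed limit or range.

### The arm

A 6-joint arm with a two-finger parallel gripper is mounted at the origin on the work surface. World frame = base frame: x ahead of the robot, y to its left, z up, the work surface at z = 0. Lengths are in m, angles in rad, forces in N, time in s.
With the tool pointing down it reaches from about 0.4 to 0.825 m from the base axis. Payload 7 kg.
Tool frame: the origin (TCP) lies midway between the tips of the shut fingers; the grasp point (between the pads) lies 19 mm behind it (grip_point_offset is the distance from the TCP to the grasp point, in m); z points along the fingers, y is the line along which they close (so a half turn about z gives the same grasp; the last joint's range is limited). The gripper opens to 88 mm and grips with 3 to 60 N. Pads are 19 mm wide; open, the fingers measure 130 mm over their backs; the gripper's body (78 mm by 193 mm) begins 47 mm behind the grasp point.
Start: joints at [1.564, 0.359, 0.012, 0, -1.224, -0.288], TCP at [0.196, 0.646, 0.227] pointing down, gripper open.
Joint ranges: [-3.07, 3.07], [-1.43, 2.12], [-1.02, 1.25], [-3.03, 1.67], [-3.05, -0], [-3.03, 3.03]. Speed limits (rad/s): [2.39, 2.39, 3.01, 3.14, 3.14, 3.14].

### API

Orientations are given as [roll, pitch, yaw] about the fixed x, y, z axes, in that order (R = Rz(yaw) Ry(pitch) Rx(roll)).
In Python, from station import get_state, grab_frame, camera_params, job_done, grip_point_offset gives the robot as it stands.
- The arm moves only by the shell command python3 -m creep 'ROWS' [FORCE]. ROWS is JSON, a list that holds one entry, the list of rows, each a list of 7 numbers: the finger opening in cm, from 0 to 8.76, then the shift along the tool's x, y, z in cm, then the turn, a rotation vector about the tool's x, y, z in rad. In form: [[[fingers, tx, ty, tz, wx, wy, wz], ...]]. A call has 1 to 20 rows; each row is the pose to reach, as a shift and turn from the pose commanded when the call began, along the tool's axes at that moment; what a row does not reach only later rows make up. A row lasts 1/8 s, in which the tool goes at most 62.5 mm and 10.7 degrees, less where a joint would pass 70% of its speed; a pose out of reach is approached as far as the arm can. A call with a gripper value outside its range is refused whole. The fingers move at their own pace and stop on an object; FORCE is the grip in N (left out, the last holds). Time passes only in rows, so rows that repeat a pose let the fingers close. It gives the time, the measured TCP pose, the force, the opening and the grip force at its end, in the units of the state.
- get_state(): the state, without advancing time (a new reading comes with each control period).
- grab_frame(name): name is "side" or "top" or "wrist"; returns the picture (384x512x3 uint8, blue, green, red); there is no depth.
- camera_params(name): a dict with "vertical_fov" (degrees; the focal length in pixels is half the picture's height over the tangent of half this angle, whatever the lens; pixels are square), "cx", "cy" (the principal point, pixels), "view" (4x4, takes a point from world to camera coordinates). Camera axes: x right, y down, z forward; pixel columns grow to the right and rows downward; lengths in m; the calibration is good to about 2 mm. A picture is of the moment at which its call begins: read the wrist's pose just before it. camera_params takes no time and is no camera call; for the wrist camera it gives the pose at the moment of the call.
- job_done(): hands the job in; it is judged then, once.
The state is a dict: "t": time; "q": joint angles; "qd": joint speeds; "joint_efforts": joint torques, N m; "eef_pos": TCP position; "ee_rot": TCP orientation; "force": force on the tool from outside, world axes, zero at the start; "moment": the same for the moment, N m; "width": finger opening in m; "gripper_force": force on a finger pad.
Only numpy, scipy, OpenCV 4.12 (cv2) and the standard library are available. Lean on these libraries where they do the work, as an engineer would, in place of code of your own. Each camera call takes 0.05 s, during which the arm holds its last target. There are 200 camera calls.

## Working session

There is one attempt and no reset: what is moved stays moved. The work goes in short steps, Python scripts to look and compute and a shell command to move; the robot and the scene stay as the last step left them, time stands still between calls to the robot, and variables do not carry over. Pictures are saved under pics/ and viewed, at most 14 in all, crops included, and the job is handed in when it is done.

```bash
mkdir -p pics
python3 - <<'E'
from station import *
import cv2
print(get_state()); print(grip_point_offset if not callable(grip_point_offset) else grip_point_offset())
for n in("top","side"):
    f=grab_frame(n); cv2.imwrite(f"pics/{n}0.png",cv2.resize(f,(800,600),interpolation=cv2.INTER_CUBIC)); cv2.imwrite(f"{n}0raw.png",f); print(n,camera_params(n))
E
```

```text
{'t': 0.0, 'q': array([ 1.56409489e+00,  3.59368978e-01,  1.10406763e-02, -3.60109946e-04,
       -1.22409834e+00, -2.88072251e-01]), 'qd': array([-1.46275442e-04,  2.38343189e-03, -3.45849499e-05, -6.71544869e-04,
        2.50854169e-03, -1.09560501e-03]), 'joint_efforts': array([-5.86117621e-04, -5.82714844e+01,  2.93061876e+01,  6.99756280e+00,
        7.03525831e-03, -1.66162267e-04]), 'eef_pos': array([0.19600137, 0.6453923 , 0.22562456]), 'ee_rot': array([ 3.13993334e+00, -1.38648695e-04, -2.94896207e-01]), 'force': array([0.29163126, 0.96479447, 0.29753445]), 'moment': array([ 0.04485481, -0.02999181, -0.0285313 ]), 'gripper_force': 0.0, 'width': 0.08718283458444605}
0.0188
top {'vertical_fov': 50.039663682627705, 'cx': 256.9234461124345, 'cy': 190.04324729246363, 'view': array([[ 2.40208459e-03, -9.99837375e-01, -1.78732641e-02,
         1.87345304e-02],
       [-9.94514269e-01, -5.19453623e-04, -1.04599711e-01,
         5.21156325e-01],
       [ 1.04573416e-01,  1.80264735e-02, -9.94353784e-01,
         1.22807968e+00],
       [ 0.00000000e+00,  0.00000000e+00,  0.00000000e+00,
         1.00000000e+00]])}
side {'vertical_fov': 52.18979980761889, 'cx': 257.75234768315283, 'cy': 187.42526007422495, 'view': array([[-0.94975048, -0.31265557,  0.01484967,  0.48860454],
       [-0.20597598,  0.58856044, -0.78177395,  0.16271904],
       [ 0.23568605, -0.74554886, -0.6233851 ,  0.8498515 ],
       [ 0.        ,  0.        ,  0.        ,  1.        ]])}
```

View pics/top0.png

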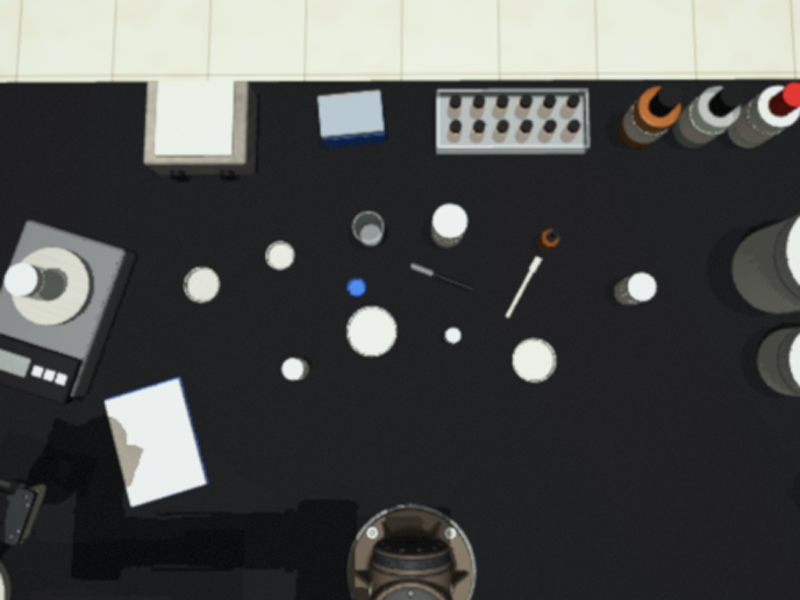

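View pics/side0.png

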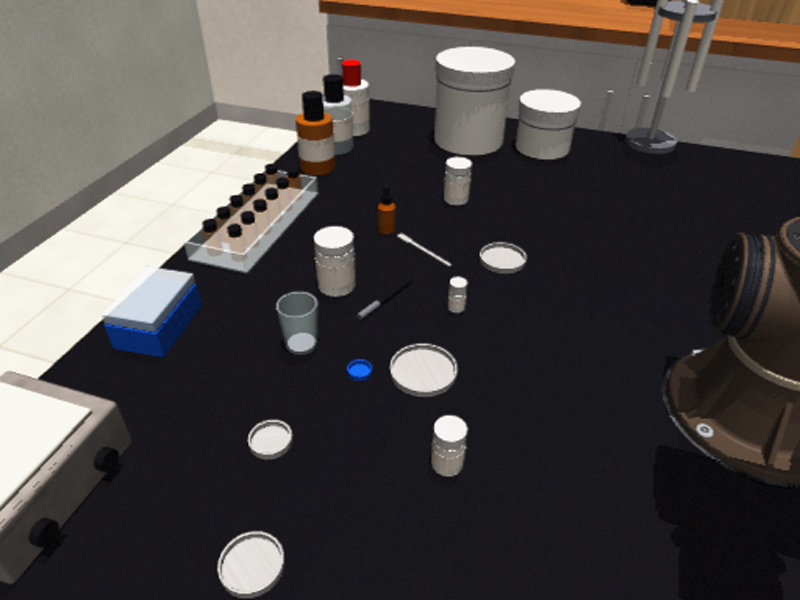

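Top view (800×600): the jar caps are at about (293,369), (453,335), (450,221) and (642,287). The saucers are at (280,255) smallest, (202,285), (534,360) and (372,331) largest. The beaker is at (368,228) and the dropper bottle at (550,240). Next I'll measure the centres at their known heights from both cameras.

```bash
cat > h.py <<'E'
import numpy as np, cv2
from station import *
def ray(P,u,v,z):
    f=192/np.tan(np.radians(P["vertical_fov"]/2)); V=P["view"];R=V[:3,:3];c=-R.T@V[:3,3]
    d=R.T@np.array([(u-P["cx"])/f,(v-P["cy"])/f,1]); return (c+d*(z-c[2])/d[2])[:2]
def proj(P,p):
    f=192/np.tan(np.radians(P["vertical_fov"]/2)); V=P["view"];q=V[:3,:3]@p+V[:3,3]
    return f*q[0]/q[2]+P["cx"],f*q[1]/q[2]+P["cy"]
E
python3 - <<'E'
from h import *
P=camera_params("top");f=cv2.imread("top0raw.png");g=f.min(axis=2)
it=dict(js=(453,335,.055),jm=(293,369,.07),jl=(642,287,.085),jx=(450,219,.1),ss=(280,255,.012),sm=(202,285,.012),sl=(534,360,.012),sx=(372,331,.012))
for k,(u,v,z) in it.items():
    u*=.64;v*=.64;th=g[int(v),int(u)]*(.8 if k[0]=='j' else .5)
    n,l,s,c=cv2.connectedComponentsWithStats((g>th).astype(np.uint8),connectivity=4)
    i=l[int(v),int(u)];x,y,w,h,a=s[i]
    p=ray(P,*c[i],z); e=ray(P,x-.5,c[i][1],z);e2=ray(P,x+w-.5,c[i][1],z)
    print(k,np.round(p,4),"r",round(np.hypot(*p),3),"wd",np.round(np.hypot(*(e-e2)),4),"eqdiam",round(2*np.sqrt(a/np.pi)*np.hypot(*(e-e2))/w,4),"bbox",w,h,"side px",np.round(np.array(proj(camera_params("side"),np.r_[p,z]))/.64),np.round(np.array(proj(camera_params("side"),np.r_[p,0]))/.64))
for u,v,z in((368,220,.08),(550,236,.098)): print(ray(P,u*.64,v*.64,z))
E
```

```text
js [ 0.4465 -0.0777] r 0.453 wd 0.0237 eqdiam 0.0254 bbox 8 9 side px [459. 282.] [456. 308.]
jm [0.3821 0.223 ] r 0.442 wd 0.0381 eqdiam 0.0386 bbox 13 13 side px [451. 428.] [447. 463.]
jl [ 0.5355 -0.4259] r 0.684 wd 0.0489 eqdiam 0.0494 bbox 17 17 side px [459. 162.] [456. 199.]
jx [ 0.6569 -0.0702] r 0.661 wd 0.0639 eqdiam 0.0617 bbox 22 21 side px [334. 236.] [337. 285.]
ss [0.6074 0.2643] r 0.662 wd 0.0564 eqdiam 0.0572 bbox 18 19 side px [270. 436.] [271. 441.]
sm [0.5485 0.4189] r 0.69 wd 0.072 eqdiam 0.0711 bbox 23 23 side px [251. 559.] [253. 565.]
sl [ 0.4    -0.2382] r 0.466 wd 0.085 eqdiam 0.0855 bbox 28 28 side px [504. 255.] [503. 260.]
sx [0.4561 0.0795] r 0.463 wd 0.0985 eqdiam 0.0993 bbox 32 32 side px [424. 366.] [424. 372.]
[0.66233198 0.08234714]
[ 0.62746097 -0.2569578 ]
```

```bash
python3 -m creep '[[[6,35.8,30.4,0,0,0,-0.295],[6,35.8,30.4,0,0,0,-0.295],[6,35.8,30.4,0,0,0,-0.295],[6,35.8,30.4,0,0,0,-0.295],[6,35.8,30.4,0,0,0,-0.295],[6,35.8,30.4,0,0,0,-0.295],[6,35.8,30.4,0,0,0,-0.295],[6,35.8,30.4,0,0,0,-0.295],[6,45,61.9,0,0,0,-0.295],[6,45,61.9,0,0,0,-0.295],[6,45,61.9,0,0,0,-0.295],[6,45,61.9,0,0,0,-0.295],[6,45,61.9,0,0,0,-0.295],[6,45,61.9,0,0,0,-0.295],[6,45,61.9,0,0,0,-0.295],[6,45,61.9,0,0,0,-0.295],[6,45,61.9,0,0,0,-0.295],[6,45,61.9,0,0,0,-0.295]]]' 20
python3 - <<'E'
from h import *
P=camera_params("wrist");s=get_state();f=grab_frame("wrist");cv2.imwrite("pics/w1.png",cv2.resize(f,(800,600)))
for z in (0,.055): print(np.array(proj(P,np.array([.4465,-.0777,z])))/.64)
print(s["eef_pos"],s["ee_rot"])
E
```

```text
t: 2.35
eef_pos: [0.447, -0.0763, 0.2265]
ee_rot: [-3.142, 0.0, 0.002]
force: [0.7, 0.7, -0.6]
width: 0.0595
gripper_force: 0.0
[395.30771295 249.31400186]
[395.6773521  265.46538782]
[ 0.44700665 -0.07630663  0.22654921] [-3.14154898e+00  1.25826583e-05  1.85432717e-03]
```

View pics/w1.png

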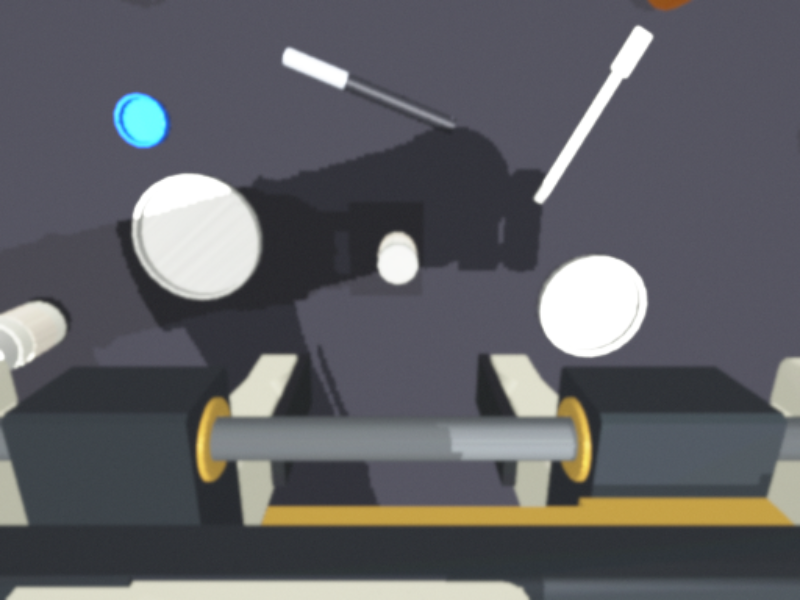

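The wrist view shows the small cap at (398,264), against a prediction of (396,265), so the fix agrees to about 1.5 mm. Descending to grasp.

```bash
python3 -m creep '[[[6,0,0.25,5,0,0,0],[6,0,0.25,10,0,0,0],[6,0,0.25,15,0,0,0],[6,0,0.25,19,0,0,0],[6,0,0.25,21,0,0,0],[6,0,0.25,21,0,0,0],[2,0,0.25,21,0,0,0],[2,0,0.25,21,0,0,0],[2,0,0.25,21,0,0,0],[2,0,0.25,21,0,0,0],[2,0,0.25,21,0,0,0],[2,0,0.25,21,0,0,0]]]' 15
```

```text
t: 3.9
eef_pos: [0.4472, -0.0796, 0.0171]
ee_rot: [-3.142, -0.001, 0.0]
force: [-0.9, 1.6, 6.0]
width: 0.0276
gripper_force: 15.0
```

```bash
python3 -m creep '[[[2,0,0,-3,0,0,0],[2,0,0,-7,0,0,0],[2,0,0,-11,0,0,0],[2,0,0,-13,0,0,0],[2,2,-4,-13,0,0,0],[2,4,-8.6,-13,0,0,0],[2,6,-12.9,-13,0,0,0],[2,8,-17.2,-13,0,0,0],[2,10,-21.5,-13,0,0,0],[2,12,-25.8,-13,0,0,0],[2,14,-30.1,-13,0,0,0],[2,15.3,-33,-13,0,0,0],[2,16,-34.4,-13,0,0,0],[2,16,-34.4,-13,0,0,0],[2,16,-34.4,-13,0,0,0]]]' 15
python3 - <<'E'
from h import *
P=camera_params("wrist");s=get_state();f=grab_frame("wrist");cv2.imwrite("pics/w2.png",cv2.resize(f,(800,600)))
p=s["eef_pos"];print(p)
print(np.array(proj(P,np.array([.6074,.2643,.012])))/.64,np.array(proj(P,p-[0,0,.016]))/.64,np.array(proj(P,p+[0,0,.039]))/.64)
E
```

```text
t: 5.78
eef_pos: [0.6063, 0.2634, 0.1465]
ee_rot: [3.141, 0.001, -0.0]
force: [0.2, -0.6, -1.3]
width: 0.0278
gripper_force: 15.0
[0.60632152 0.26340916 0.14646324]
[392.28908859 276.9297964 ] [394.28122525 358.33938084] [394.86917626 440.14936528]
```

View pics/w2.png

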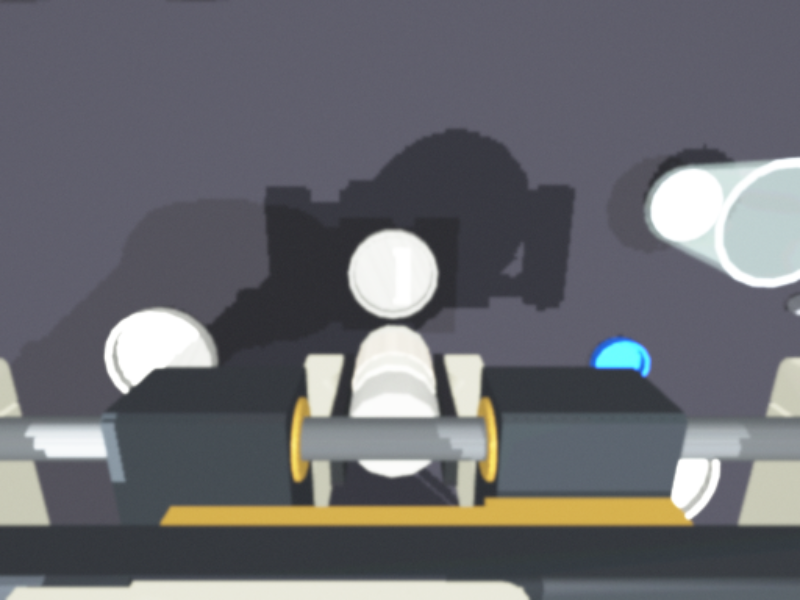

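The held jar is upright and the small saucer is at (393,274), within 3 px of prediction. Setting it down.

```bash
python3 -m creep '[[[2,0.2,-0.1,4,0,0,0],[2,0.2,-0.1,8,0,0,0],[2,0.2,-0.1,11,0,0,0],[2,0.2,-0.1,12,0,0,0],[2,0.2,-0.1,12.3,0,0,0],[2,0.2,-0.1,12.5,0,0,0],[2,0.2,-0.1,12.6,0,0,0],[2,0.2,-0.1,12.6,0,0,0],[2,0.2,-0.1,12.6,0,0,0]]]' 15
```

```text
t: 6.95
eef_pos: [0.609, 0.2655, 0.021]
ee_rot: [-3.141, -0.0, 0.0]
force: [-0.2, -0.7, -0.4]
width: 0.0275
gripper_force: 15.0
```

```bash
python3 -m creep '[[[2,0,0,0.08,0,0,0],[2,0,0,0.12,0,0,0],[2,0,0,0.12,0,0,0]]]' 15
```

```text
t: 7.32
eef_pos: [0.609, 0.2655, 0.0202]
ee_rot: [-3.141, -0.001, 0.0]
force: [-2.1, 0.2, 5.7]
width: 0.028
gripper_force: 15.0
```

```bash
python3 -m creep '[[[4,0,0,0,0,0,0],[5,0,0,0,0,0,0],[5,0,0,0,0,0,0],[5,0,0,-4,0,0,0],[5,0,0,-10,0,0,0],[7,0,0,-15,0,0,0],[7,-6,1.1,-17,0,0,0],[7,-12,2.2,-18,0,0,0],[7,-18,3.4,-18,0,0,0],[7,-22.7,4.2,-18,0,0,0],[7,-22.7,4.2,-18,0,0,0],[7,-22.7,4.2,-18,0,0,0]]]' 20
python3 - <<'E'
from h import *
P=camera_params("wrist");s=get_state();f=grab_frame("wrist");cv2.imwrite("pics/w3.png",cv2.resize(f,(800,600)))
p=s["eef_pos"];print(p)
for q in((.3821,.223,.07),(.609,.2655,.058),(.5485,.4189,.012)):print(np.array(proj(P,np.array(q)))/.64)
E
```

```text
t: 8.82
eef_pos: [0.3821, 0.2238, 0.1999]
ee_rot: [-3.14, -0.001, 0.001]
force: [0.3, 0.1, -0.0]
width: 0.07
gripper_force: 0.0
[0.38209533 0.22377921 0.19992761]
[395.27928642 280.85305917]
[ 312.03745912 -159.66493729]
[85.85120024  2.19913162]
```

View pics/w3.png

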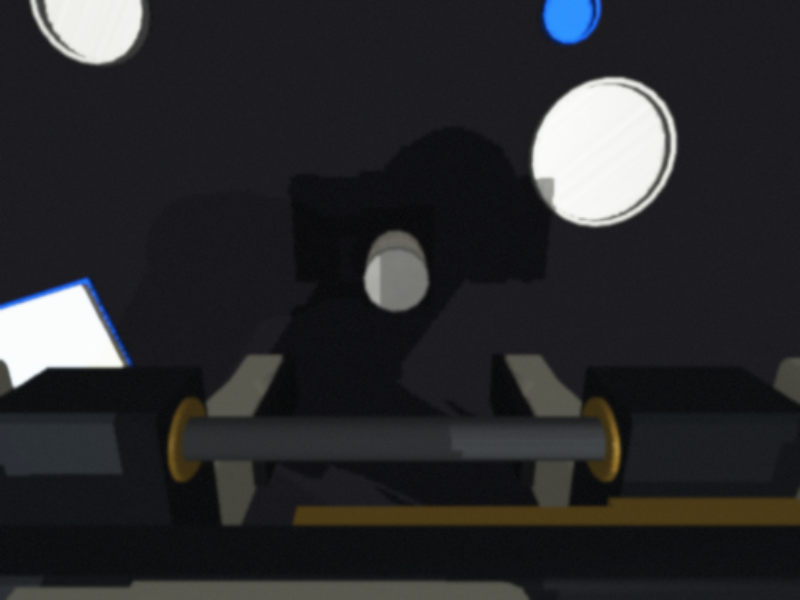

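Medium cap at (396,279) matches the prediction (395,281).

```bash
python3 -m creep '[[[7,0.1,0.1,5,0,0,0],[7,0.1,0.1,10,0,0,0],[7,0.1,0.1,14,0,0,0],[7,0.1,0.1,16.5,0,0,0],[7,0.1,0.1,17.4,0,0,0],[7,0.1,0.1,17.4,0,0,0],[3.2,0.1,0.1,17.4,0,0,0],[3.2,0.1,0.1,17.4,0,0,0],[3.2,0.1,0.1,17.4,0,0,0],[3.2,0.1,0.1,17.4,0,0,0],[3.2,0.1,0.1,17.4,0,0,0],[3.2,0.1,0.1,17.4,0,0,0]]]' 20
```

```text
t: 10.38
eef_pos: [0.383, 0.2226, 0.0258]
ee_rot: [-3.141, -0.0, 0.001]
force: [-1.8, 0.7, 6.5]
width: 0.0396
gripper_force: 20.0
```

```bash
python3 -m creep '[[[3.2,0,0,-3,0,0,0],[3.2,0,0,-7,0,0,0],[3.2,1,-1.2,-10,0,0,0],[3.2,4,-4.7,-10,0,0,0],[3.2,7,-8.3,-10,0,0,0],[3.2,10,-11.8,-10,0,0,0],[3.2,13,-15.4,-10,0,0,0],[3.2,15.5,-18.5,-10,0,0,0],[3.2,16.7,-19.7,-10,0,0,0],[3.2,16.7,-19.7,-10,0,0,0],[3.2,16.7,-19.7,-10,0,0,0]]]' 20
python3 - <<'E'
from h import *
P=camera_params("wrist");s=get_state();f=grab_frame("wrist")
p=s["eef_pos"];print(p)
for q in((.5485,.4189,.012),p-[0,0,.026],p+[0,0,.044]):print(np.array(proj(P,np.array(q)))/.64)
cv2.imwrite("pics/w4.png",cv2.resize(f,(800,600)))
E
```

```text
t: 11.75
eef_pos: [0.5491, 0.4187, 0.1249]
ee_rot: [3.141, 0.001, 0.0]
force: [-0.0, -0.5, -1.4]
width: 0.0396
gripper_force: 20.0
[0.54908254 0.41865385 0.12487373]
[393.28580347 289.30780252]
[394.20630194 348.16844069]
[395.06526501 450.97472279]
```

View pics/w4.png

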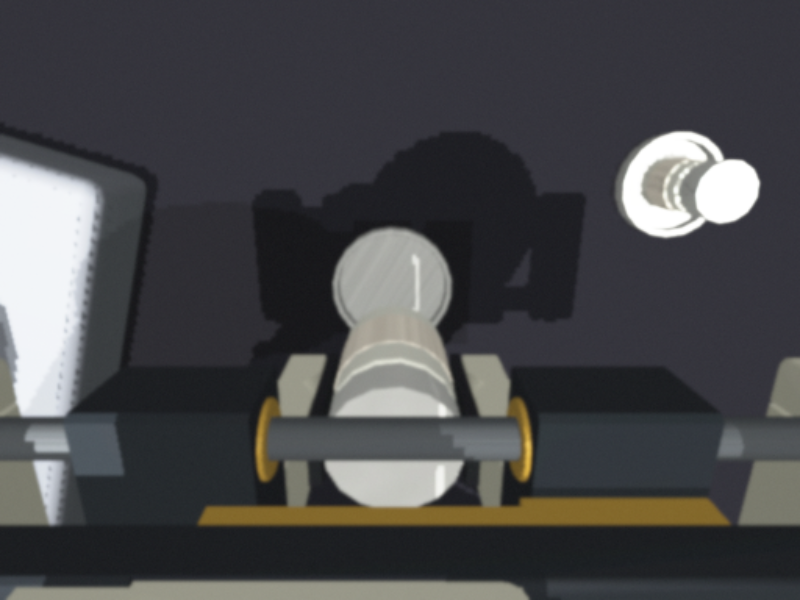

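Small jar stands in its saucer. The medium saucer is centred at (392,286), so I'll shift about 1.5 mm in +x and lower.

```bash
python3 -m creep '[[[3.2,0.15,0,3,0,0,0],[3.2,0.15,0,6,0,0,0],[3.2,0.15,0,8.3,0,0,0],[3.2,0.15,0,9.2,0,0,0],[3.2,0.15,0,9.4,0,0,0],[3.2,0.15,0,9.55,0,0,0],[3.2,0.15,0,9.65,0,0,0],[3.2,0.15,0,9.65,0,0,0]]]' 20
```

```text
t: 12.8
eef_pos: [0.5514, 0.4195, 0.0294]
ee_rot: [-3.141, -0.0, 0.0]
force: [0.1, 0.5, -1.1]
width: 0.0395
gripper_force: 20.0
```

```bash
python3 -m creep '[[[3.2,0,0,0.06,0,0,0],[3.2,0,0,0.1,0,0,0],[3.2,0,0,0.1,0,0,0]]]' 20
```

```text
t: 13.18
eef_pos: [0.5515, 0.4195, 0.0289]
ee_rot: [-3.141, -0.001, 0.001]
force: [-1.9, -1.7, 6.0]
width: 0.0401
gripper_force: 20.0
```

```bash
python3 -m creep '[[[5,0,0,0,0,0,0],[6,0,0,0,0,0,0],[6,0,0,0,0,0,0],[6,0,0,-4,0,0,0],[6,0,0,-10,0,0,0],[6,0,0,-15,0,0,0],[7,0,6,-18,0,0,0],[8,-1.6,84.5,-18,0,0,0],[8,-1.6,84.5,-18,0,0,0],[8,-1.6,84.5,-18,0,0,0],[8,-1.6,84.5,-18,0,0,0],[8,-1.6,84.5,-18,0,0,0],[8,-1.6,84.5,-18,0,0,0],[8,-1.6,84.5,-18,0,0,0],[8,-1.6,84.5,-18,0,0,0],[8,-1.6,84.5,-18,0,0,0],[8,-1.6,84.5,-18,0,0,0],[8,-1.6,84.5,-18,0,0,0],[8,-1.6,84.5,-18,0,0,0],[8,-1.6,84.5,-18,0,0,0]]]' 25
python3 -c "
from h import *
s=get_state();print(s['eef_pos'],s['ee_rot'],s['q'])"
```

```text
t: 15.68
eef_pos: [0.5347, -0.4285, 0.2073]
ee_rot: [-3.142, 0.001, -0.002]
force: [0.6, 0.8, 0.0]
width: 0.0799
gripper_force: 0.0
[ 0.53471368 -0.42848017  0.20730484] [-3.14153078e+00  5.72461736e-04 -1.54937768e-03] [-3.91752592e-01  3.86808752e-01  9.87604718e-03  1.72605957e-04
 -1.19441660e+00  1.96093604e+00]
```

Run:
```python
from h import *
P=camera_params("wrist");s=get_state();f=grab_frame("wrist")
p=s["eef_pos"];print(p)
for q in((.5355,-.4259,.085),(.4,-.2382,.012)):print(np.array(proj(P,np.array(q)))/.64)
cv2.imwrite("pics/w5.png",cv2.resize(f,(800,600)))
```

```text
[ 0.53471368 -0.42848017  0.20730484]
[389.55827943 282.67840826]
[165.13437535 415.77426902]
```

View pics/w5.png

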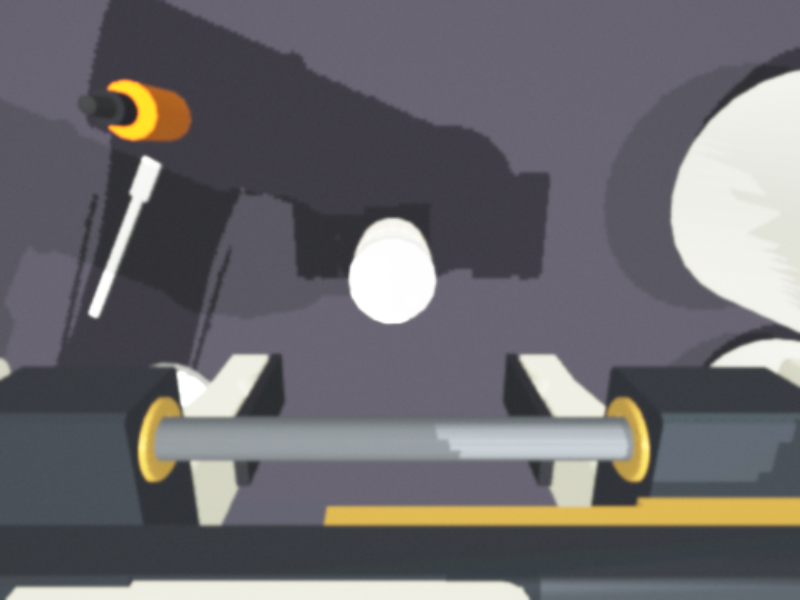

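Large cap at (392,280), about 2 mm off prediction; adjusted for it. The tall container on the right clears the gripper body.

```bash
python3 -m creep '[[[8,0.2,-0.1,5,0,0,0],[8,0.2,-0.1,10,0,0,0],[8,0.2,-0.1,14,0,0,0],[8,0.2,-0.1,16.4,0,0,0],[8,0.2,-0.1,17.1,0,0,0],[8,0.2,-0.1,17.1,0,0,0],[4.4,0.2,-0.1,17.1,0,0,0],[4.4,0.2,-0.1,17.1,0,0,0],[4.4,0.2,-0.1,17.1,0,0,0],[4.4,0.2,-0.1,17.1,0,0,0],[4.4,0.2,-0.1,17.1,0,0,0],[4.4,0.2,-0.1,17.1,0,0,0]]]' 25
```

```text
t: 17.23
eef_pos: [0.5379, -0.4251, 0.0377]
ee_rot: [3.141, -0.001, 0.0]
force: [-0.2, -1.7, 5.4]
width: 0.0516
gripper_force: 25.0
```

```bash
python3 -m creep '[[[4.4,0,0,-3,0,0,0],[4.4,0,0,-7,0,0,0],[4.4,-1,-1.4,-10,0,0,0],[4.4,-4,-5.5,-10,0,0,0],[4.4,-7,-9.6,-10,0,0,0],[4.4,-10,-13.6,-10,0,0,0],[4.4,-12.5,-17.2,-10,0,0,0],[4.4,-13.7,-18.7,-10,0,0,0],[4.4,-13.7,-18.7,-10,0,0,0],[4.4,-13.7,-18.7,-10,0,0,0]]]' 25
python3 - <<'E'
from h import *
P=camera_params("wrist");s=get_state();f=grab_frame("wrist")
p=s["eef_pos"];print(p)
for q in((.4,-.2382,.012),p-[0,0,.038]):print(np.array(proj(P,np.array(q)))/.64)
cv2.imwrite("pics/w6.png",cv2.resize(f,(800,600)))
E
```

```text
t: 18.48
eef_pos: [0.4012, -0.238, 0.1369]
ee_rot: [3.141, -0.0, 0.0]
force: [-0.2, -0.8, -1.4]
width: 0.0517
gripper_force: 25.0
[ 0.40117766 -0.23804746  0.1369206 ]
[393.99793972 284.85908725]
[394.12493622 337.2011096 ]
```

View pics/w6.png

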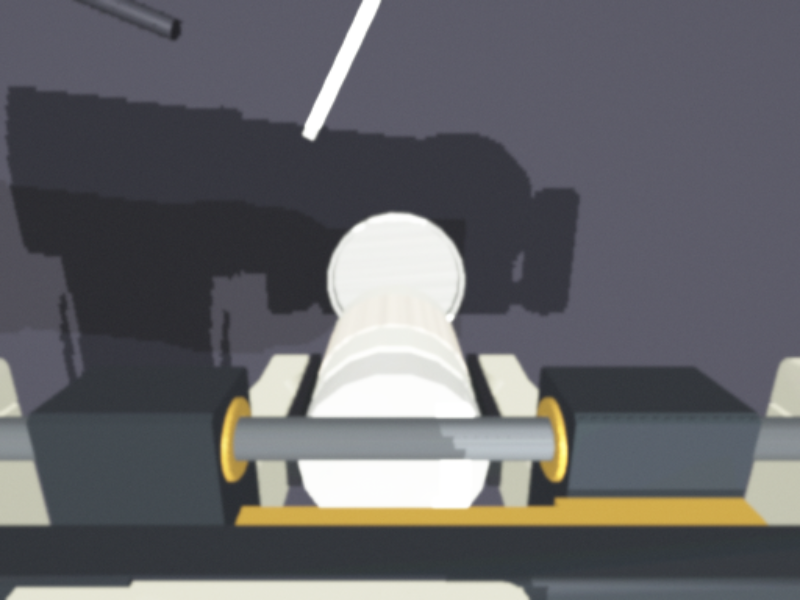

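Saucer centre at (396,281); 1 mm adjustment and lower.

```bash
python3 -m creep '[[[4.4,0.1,0.1,3,0,0,0],[4.4,0.1,0.1,6,0,0,0],[4.4,0.1,0.1,8.3,0,0,0],[4.4,0.1,0.1,9.2,0,0,0],[4.4,0.1,0.1,9.4,0,0,0],[4.4,0.1,0.1,9.55,0,0,0],[4.4,0.1,0.1,9.65,0,0,0],[4.4,0.1,0.1,9.65,0,0,0]]]' 25
```

```text
t: 19.52
eef_pos: [0.4017, -0.2387, 0.0408]
ee_rot: [3.141, -0.001, 0.0]
force: [-0.2, -0.3, -1.7]
width: 0.0516
gripper_force: 25.0
```

```bash
python3 -m creep '[[[4.4,0,0,0.05,0,0,0],[4.4,0,0,0.1,0,0,0],[4.4,0,0,0.1,0,0,0]]]' 25
```

```text
t: 19.9
eef_pos: [0.4018, -0.2387, 0.0406]
ee_rot: [3.141, -0.001, 0.001]
force: [-3.5, 3.7, 12.5]
width: 0.0518
gripper_force: 25.0
```

```bash
python3 -m creep '[[[6,0,0,0,0,0,0],[7,0,0,0,0,0,0],[7,0,0,0,0,0,0],[7,0,0,-4,0,0,0],[7,0,0,-10,0,0,0],[7,0,0,-16,0,0,0],[8.7,5,-3.3,-18,0,0,0],[8.7,10,-6.6,-18,0,0,0],[8.7,15,-9.9,-18,0,0,0],[8.7,20,-13.2,-18,0,0,0],[8.7,24,-15.8,-18,0,0,0],[8.7,25.7,-16.9,-18,0,0,0],[8.7,25.7,-16.9,-18,0,0,0],[8.7,25.7,-16.9,-18,0,0,0]]]' 35
python3 - <<'E'
from h import *
P=camera_params("wrist");s=get_state();f=grab_frame("wrist")
p=s["eef_pos"];print(p)
for q in((.6569,-.0702,.1),):print(np.array(proj(P,np.array(q)))/.64)
cv2.imwrite("pics/w7.png",cv2.resize(f,(800,600)))
E
```

```text
t: 21.65
eef_pos: [0.6575, -0.0702, 0.2193]
ee_rot: [3.142, 0.001, -0.0]
force: [-0.2, -0.9, -0.1]
width: 0.0871
gripper_force: 0.0
[ 0.65749149 -0.0702448   0.21925911]
[393.77815856 286.28166454]
```

View pics/w7.png

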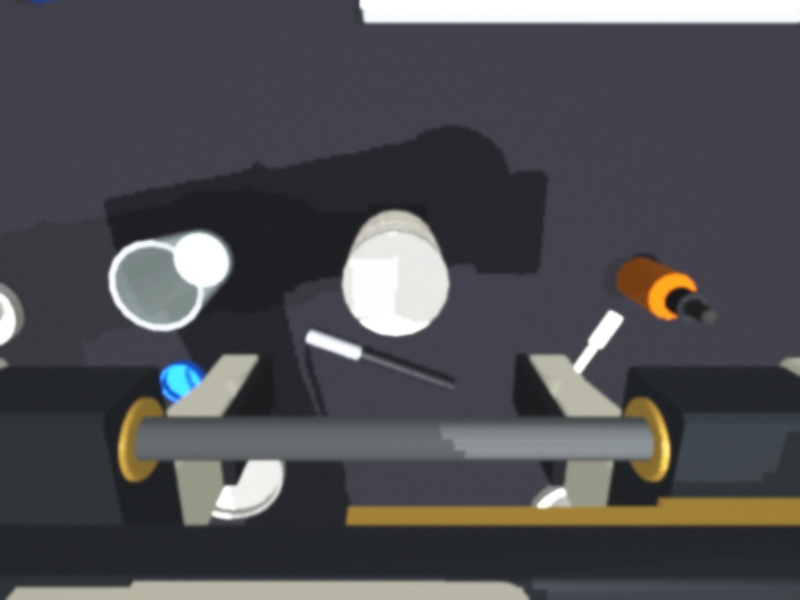

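Largest cap centred at (396,283), 2 mm off prediction. The beaker and dropper bottle are clear of the fingers.

```bash
python3 -m creep '[[[8.7,0.15,0.1,5,0,0,0],[8.7,0.15,0.1,9,0,0,0],[8.7,0.15,0.1,12,0,0,0],[8.7,0.15,0.1,15,0,0,0],[8.7,0.15,0.1,17,0,0,0],[8.7,0.15,0.1,17.3,0,0,0],[8.7,0.15,0.1,17.3,0,0,0],[5.6,0.15,0.1,17.3,0,0,0],[5.6,0.15,0.1,17.3,0,0,0],[5.6,0.15,0.1,17.3,0,0,0],[5.6,0.15,0.1,17.3,0,0,0],[5.6,0.15,0.1,17.3,0,0,0],[5.6,0.15,0.1,17.3,0,0,0]]]' 35
```

```text
t: 23.32
eef_pos: [0.6601, -0.0707, 0.047]
ee_rot: [3.141, -0.001, 0.0]
force: [-1.4, 0.2, 5.9]
width: 0.0637
gripper_force: 35.0
```

```bash
python3 -m creep '[[[5.6,0,0,-3,0,0,0],[5.6,0,0,-7,0,0,0],[5.6,-1,0,-11,0,0,0],[5.6,-5,0,-11,0,0,0],[5.6,-9,-2,-11,0,0,0],[5.6,-12.5,-5,-11,0,0,0],[5.6,-16,-8.5,-11,0,0,0],[5.6,-19,-12,-11,0,0,0],[5.6,-20.3,-14.4,-11,0,0,0],[5.6,-20.3,-15,-11,0,0,0],[5.6,-20.3,-15,-11,0,0,0],[5.6,-20.3,-15,-11,0,0,0]]]' 35
python3 - <<'E'
from h import *
P=camera_params("wrist");s=get_state();f=grab_frame("wrist")
p=s["eef_pos"];print(p)
for q in((.4561,.0795,.012),):print(np.array(proj(P,np.array(q)))/.64)
cv2.imwrite("pics/w8.png",cv2.resize(f,(800,600)))
E
```

```text
t: 24.82
eef_pos: [0.457, 0.0788, 0.156]
ee_rot: [3.141, 0.001, -0.001]
force: [-0.4, -0.2, -2.3]
width: 0.0637
gripper_force: 35.0
[0.45699435 0.07878137 0.15604605]
[392.58587636 276.00736755]
```

View pics/w8.png

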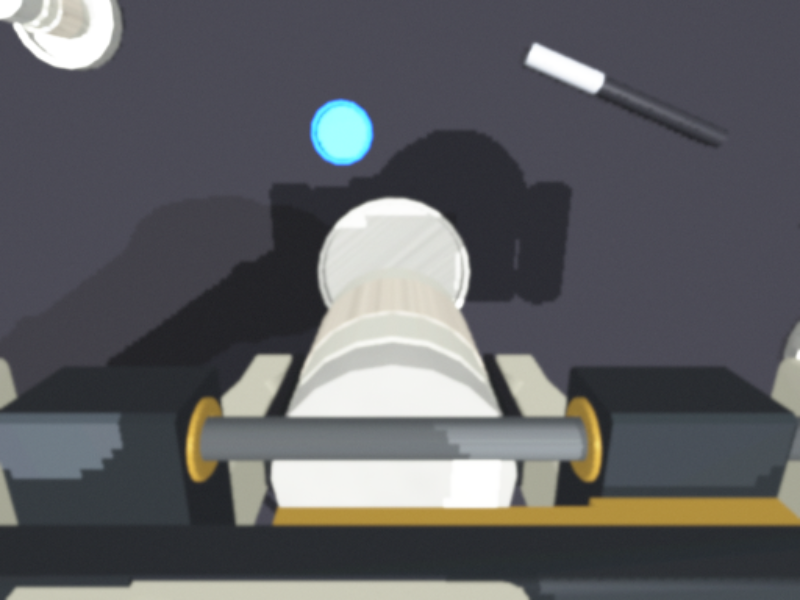

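```bash
python3 -m creep '[[[5.6,0.1,0,3,0,0,0],[5.6,0.1,0,6,0,0,0],[5.6,0.1,0,9,0,0,0],[5.6,0.1,0,10,0,0,0],[5.6,0.1,0,10.3,0,0,0],[5.6,0.1,0,10.5,0,0,0],[5.6,0.1,0,10.58,0,0,0],[5.6,0.1,0,10.58,0,0,0]]]' 35
```

```text
t: 25.88
eef_pos: [0.4581, 0.0795, 0.0511]
ee_rot: [-3.141, -0.001, 0.0]
force: [-0.1, -0.2, -2.1]
width: 0.0636
gripper_force: 35.0
```

```bash
python3 -m creep '[[[5.6,0,0,0.06,0,0,0],[5.6,0,0,0.12,0,0,0],[5.6,0,0,0.12,0,0,0]]]' 35
```

```text
t: 26.25
eef_pos: [0.458, 0.0794, 0.0499]
ee_rot: [-3.141, -0.0, 0.0]
force: [-2.8, 0.4, 6.0]
width: 0.0636
gripper_force: 35.0
```

Seated. I'll release, lift, and back away to a clear spot at the right so I can check from the top camera.

```bash
python3 -m creep '[[[7.5,0,0,0,0,0,0],[8.7,0,0,0,0,0,0],[8.7,0,0,0,0,0,0],[8.7,0,0,-4,0,0,0],[8.7,0,0,-10,0,0,0],[8.7,0,0,-16,0,0,0],[8.7,0,0,-18,0,0,0],[8.7,0,40,-18,0,0,0],[8.7,0,40,-18,0,0,0],[8.7,0,40,-18,0,0,0],[8.7,0,40,-18,0,0,0],[8.7,0,40,-18,0,0,0],[8.7,0,40,-18,0,0,0],[8.7,0,40,-18,0,0,0],[8.7,0,40,-18,0,0,0],[8.7,0,40,-18,0,0,0]]]'
python3 - <<'E'
from h import *
a=cv2.resize(grab_frame("top"),(800,600))[150:420,100:700]; b=cv2.resize(grab_frame("side")[60:384,100:360],(600,748))[::1]
cv2.imwrite("pics/t2.png",a)
s=cv2.resize(grab_frame("side"),(800,600));cv2.imwrite("pics/s2.png",s)
E
```

```text
t: 28.25
eef_pos: [0.4577, -0.3203, 0.2291]
ee_rot: [-3.141, 0.0, -0.0]
force: [1.0, -0.6, 0.9]
width: 0.0872
gripper_force: 0.0
```

View pics/s2.png

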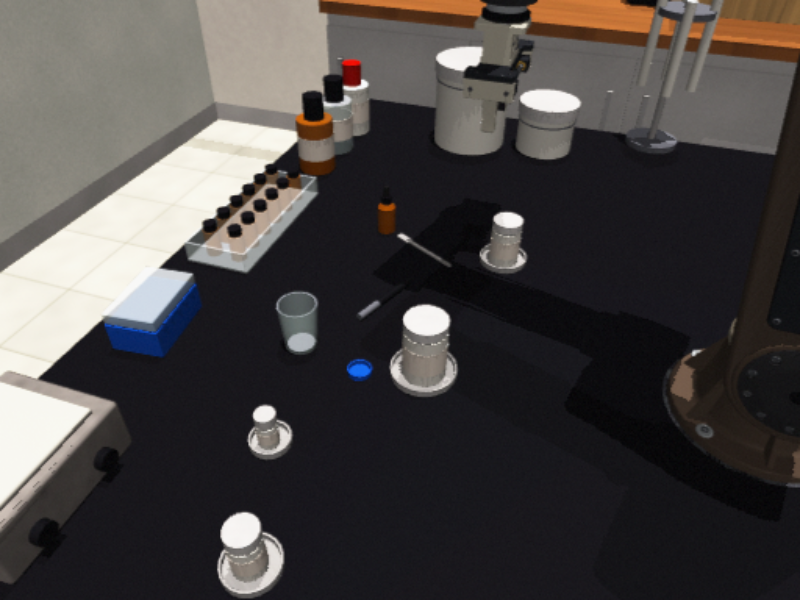

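View pics/t2.png

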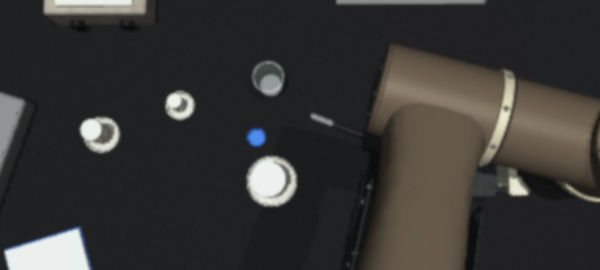

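All four jars stand upright in their own saucers, e.g. the largest at (425,345) and the large at (506,240) in the side view. The beaker (298,322) and dropper bottle (387,215) haven't moved.

```bash
python3 -c "from station import job_done; print(job_done())"
```

```text
the job is handed in; nothing more can be done
None
```

I stood all four jars upright in the saucers of their own size, left the beaker and dropper bottle where they were, and handed the job in at about 28 s of the 109 s allowed; no verdict came back.

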